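# Seat the microscope's stage plate and clip it down

### The job

Slide the loose black stage plate slowly across the white deck of the microscope base until it drops fully home into its round recess, pushing it gently (never with more than about 15 N) and never lifting it. Then swing the stage clip by its blue knob right round to its stop, so that it lies across the rim of the plate, and let go. Leave the dish, beaker, bottle, vials and pipette where they are.

Things in the scene. Friction and masses are not known exactly. Their poses are not given: they have to be found in the camera images.
- seat_mark (a point): Mark on the grey base (280 x by 360 y by 35 mm, fixed), at its top. The flat white 5 mm glide plate on it (deck 40 mm over the table) has a round hole 94 mm wide, the recess, 5 mm deep, floor brass-coloured. The glide plate is locked off-centre, so the true recess centre lies up to 7 mm either way in x and in y from here, not measured: find it by feel or by eye. Axes: the base's, z up.
- plate_center (a point): Centre, half-way up, of the loose black stage plate: a disc 92 mm wide, 10 mm thick, about 0.18 kg, lower rim bevelled 1.5 mm, thin white circle on top; z is its axis. Starts flat on the deck on the -y side of the recess, this point 10 mm higher than seat_mark; seated, it is 5 mm higher than seat_mark and the plate stands 5 mm proud of the deck. Too wide to grip across.
- clip (a joint): Angle of the steel stage clip, rad: 0 parked (arm along the base's +y), growing anticlockwise seen from above, 1.571 shut at its stop (arm along the base's -x, across the rim of the seated plate). Starts at 0 to 0.3; about 1 N at the knob turns it; it stays where left. Its arm passes 1.5 mm over the seated plate but hits an unseated one.
- clip_knob (a point): Middle of the upright blue knob on the clip's free end, 14 mm in diameter, 26 mm high (this point is 13 mm below its top and 23.5 mm above the deck), 90 mm from the pivot axis. Can be pinched from above or pushed. The clip's arm under it is 14 mm wide and lies 6.5 to 11.5 mm above the deck.
- clip_pivot (a point): The clip's upright pivot axis, at deck height, 125 mm along the base's +x from seat_mark. Axes are the base's.
- dish: Bystander: small open glass dish standing on the table close to the base's +y end, 44 mm wide, 12 mm high. Origin at its underside.
- beaker: Bystander: white plastic beaker, 84 mm wide, 100 mm high. Origin at its underside.
- wash_bottle: Bystander: white bottle with red cap, 64 mm wide, 170 mm high. Origin at its underside.
- vial_a: Bystander: amber vial with blue cap, 24 mm wide, 45 mm high. Origin at its underside.
- vial_b: Bystander: second amber vial with blue cap, 24 mm wide, 45 mm high. Origin at its underside.
- pipette: Bystander: blue and white hand pipette lying on the table, 216 mm long. Origin at its underside, between body and nozzle.
- plate: The stage plate itself; origin at the centre of its underside, z up. It slides with dry friction of about 1 to 3 N. Pushed over the recess it first dips at the front, then drops at the back within 1 to 2 mm of the far wall, which from there on stops it hard. If it comes in off-centre it stays tilted by about 0.07 rad, its high rim on the deck on the side from which it must still be nudged.
Things that resemble listed ones, but are neither listed nor needed, are in the scene too. What is shaped like the plate but green or yellow is not meant.

How it is judged (in metres and radians):
On the way, in this order (a step that is already met when the one before it is completed fails the run):
1. the plate has dropped fully home into the recess (horizontal distance between plate_center and seat_mark below 0.013 m and z of plate_center in the frame of seat_mark below 0.0062 m and angle between plate_center's own z axis and vertical below 0.02 rad), for 0.2 s.
2. with the plate seated, the clip is swung round to its stop (all of step 1 and value of joint clip above 1.45 rad), for 0.2 s.
At the end, for the whole second after the job is handed in: The plate lies flat at rest in the recess (its centre within 13 mm of seat_mark sideways and less than 6.2 mm above it, 5 mm being fully home, tilted less than 0.02 rad), the clip is at 1.45 rad or more, and no bystander is more than 20 mm from its start (all of step 2 and linear speed of plate below 0.01 m/s and distance of each of dish, beaker, wash_bottle, vial_a, vial_b, pipette from where it was at the start of the episode below 0.02 m); the robot touches nothing.
It fails at once if the robot pushed or pressed the plate with more than 16 N (contact force between plate and the fingers above 16 N or contact force between plate and the arm above 16 N).
It fails at once if the plate was flicked faster than 0.3 m/s (linear speed of plate above 0.3 m/s).
It fails at once if the plate was lifted (z of plate_center in the frame of seat_mark above 0.03 m).
It fails at once if a bystander was moved more than 20 mm (distance of any of dish, beaker, wash_bottle, vial_a, vial_b, pipette from where it was at the start of the episode above 0.02 m).
It also fails if it takes over 72 s, if anything falls off the work surface, if the arm or the gripper's body presses on something with over 40 N, if the wrist force passes 120 N, or if a joint passes its speed limit or range.

### The arm

A 6-joint arm with a two-finger parallel gripper is mounted at the origin on the work surface. World frame = base frame: x ahead of the robot, y to its left, z up, the work surface at z = 0. Lengths are in mm, angles in rad, forces in N, time in s.
With the tool pointing down it reaches from about 425 to 925 mm from the base axis. Payload 12.5 kg.
Tool frame: the origin (TCP) lies at the very end of the fingers, on their centre line; the grasp point (between the pads) lies 19 mm behind it; y points along the fingers, x is the direction in which the jaws open and shut, and the axes are right-handed (so a half turn about y gives the same grasp; the last joint's range is limited). The gripper opens to 85 mm and grips with 20 to 120 N. Pads are 22 mm wide; open, the fingers measure 114 mm over their backs; the gripper's body (76 mm by 85 mm) begins 54 mm behind the grasp point. The pads swing forward as they close: fully open they stand 13 mm farther back than shut.
Start: joints at [-1.386, 0.491, 1.559, -0, 1.092, -0.106], TCP at [179.222, -598.769, 231.327] pointing down, gripper open.
Joint ranges: [-3.1, 3.1], [-0.84, 2.19], [0.05, 2.79], [-1.13, 4.28], [0.06, 2.93], [-2.69, 2.69]. Speed limits (rad/s): [2.22, 2.22, 2.79, 3.14, 3.14, 3.14].

### API

Orientations are given as [roll, pitch, yaw] about the fixed x, y, z axes, in that order (R = Rz(yaw) Ry(pitch) Rx(roll)).
In Python, from station import bot, snapshot, get_calibration gives the robot as it stands.
- The arm moves only by the tool send_rows, never from a script. Its argument "motion" is a list that holds one entry, the list of rows, each a list of 5 numbers: the shift along the tool's x, y, z in m, then the turn about the tool's y in rad, then the finger opening in m, from 0 to 0.0854. In form: [[[tx, ty, tz, roll, hand], ...]]. A call has 1 to 8 rows; each row is the pose to reach, as a shift and turn from the pose measured when the call began, along the tool's axes at that moment; what a row does not reach only later rows make up. A row lasts 1/10 s, in which the tool goes at most 50 mm and 8.59 degrees, less where a joint would pass 70% of its speed; a pose out of reach is approached as far as the arm can. A call with a gripper value outside its range is refused whole. The fingers move at their own pace and stop on an object; the grip force is fixed at half the most. Time passes only in rows, so rows that repeat a pose let the fingers close. It gives the time, the measured TCP pose, the force and the opening at its end, in the units of the state.
- bot.observe(): the state, without advancing time (a new reading comes with each control period).
- snapshot(name): name is "scene" or "top"; returns the picture (384x512x3 uint8, red, green, blue); there is no depth.
- get_calibration(name): a dict with "fx", "fy", "cx", "cy" (pixels), "rvec" (rotation vector, rad) and "tvec" (3), from world to camera coordinates, as OpenCV has them. Camera axes: x right, y down, z forward; pixel columns grow to the right and rows downward; lengths in mm; the calibration is good to about 2 mm. A picture is of the moment at which its call begins. get_calibration takes no time and is no camera call.
- bot.job_done(): hands the job in, once; it reports no verdict.
The state is a dict: "time_s": time; "joint_positions": joint angles; "joint_velocities": joint speeds; "effort": joint torques, N m; "ee_pos": TCP position; "orientation": TCP orientation; "wrist_force": force on the tool from outside, world axes, zero at the start; "moment": the same for the moment, N m; "gripper_width": finger opening in mm.
Only numpy, scipy, OpenCV 4.12 (cv2) and the standard library are available. Lean on these libraries where they do the work, as an engineer would, in place of code of your own. Each camera call takes 0.05 s, during which the arm holds its last target.

## Working session

There is one attempt and no reset: what is moved stays moved. The work goes in short steps, Python scripts to look and compute and a tool call to move; the robot and the scene stay as the last step left them, time stands still between calls to the robot, and variables do not carry over. Pictures are saved under pics/ and viewed, and the job is handed in when it is done.

Besides the shell and the picture viewer there is one more tool, called after ">>>" in YAML: its name, and indented under it one key for each argument. send_rows: Moves the arm, as the interface text tells. Its arguments: {"type":"object","properties":{"motion":{"type":"array"}},"required":["motion"]}

```bash
mkdir -p pics; ls
python3 - <<'E'
from station import bot,snapshot,get_calibration
import cv2
print(bot.observe())
for n in("scene","top"):
    im=snapshot(n); cv2.imwrite(f"pics/{n}0.png",im[:,:,::-1]); print(n,get_calibration(n))
E
```

```text
pics
{'time_s': 0.0, 'joint_positions': array([-1.38559098e+00,  4.91552764e-01,  1.55946156e+00,  1.24673320e-05,
        1.09167308e+00, -1.05557038e-01]), 'joint_velocities': array([ 0.00063592,  0.00013387,  0.00025941, -0.00160601, -0.0018006 ,
        0.0005213 ]), 'effort': array([-1.69929090e-04, -6.18450093e+01, -2.61594898e+01, -1.61377980e-04,
        4.02673570e-03, -6.33861124e-07]), 'ee_pos': array([ 179.18532953, -598.52910368,  230.72778397]), 'orientation': array([-1.57066999e+00,  1.08749581e-03, -1.28003963e+00]), 'wrist_force': array([ 0.34813973, -0.14911593,  0.04382068]), 'moment': array([ 0.00384213,  0.02557032, -0.01158433]), 'gripper_width': 85.16668667877077}
scene {'fx': 378.45348192562665, 'fy': 378.45348192562665, 'cx': 259.32222552746, 'cy': 192.13848519425724, 'rvec': array([ 0.74521968,  2.76903299, -0.83349682]), 'tvec': array([ 480.80321575, -207.32409092, 1497.49202659])}
top {'fx': 447.52657352677954, 'fy': 447.52657352677954, 'cx': 254.10168489557068, 'cy': 193.7775830073106, 'rvec': array([ 2.18209735, -2.11815535,  0.12908561]), 'tvec': array([  -6.13332026,  559.94437053, 1237.69240135])}
```

View pics/scene0.png

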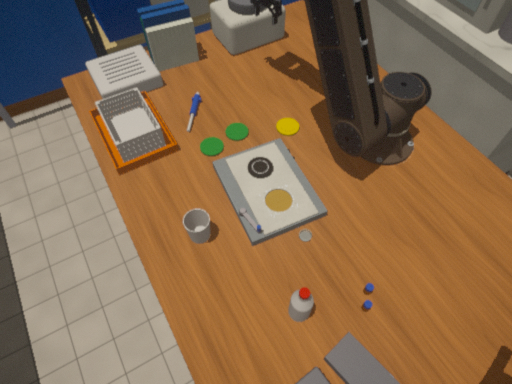

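View pics/top0.png

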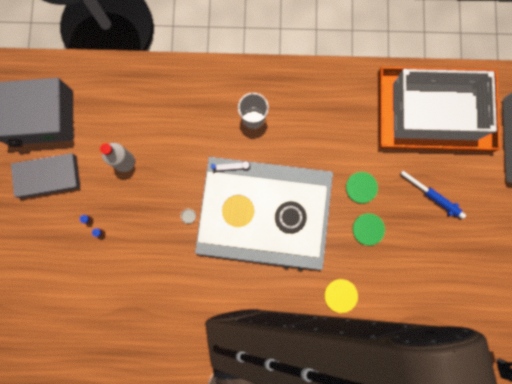

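```bash
cat > h.py <<'E'
import numpy as np,cv2
from station import bot,snapshot,get_calibration
def cam(n):
    c=get_calibration(n);K=np.array([[c['fx'],0,c['cx']],[0,c['fy'],c['cy']],[0,0,1]])
    R=cv2.Rodrigues(np.array(c['rvec']))[0];return K,R,np.array(c['tvec'])
def ray(n,u,v,z):
    K,R,t=cam(n);d=R.T@np.linalg.solve(K,[u,v,1]);o=-R.T@t
    return (o+d*(z-o[2])/d[2])
def proj(n,p):
    K,R,t=cam(n);q=K@(R@np.array(p)+t);return q[:2]/q[2]
E
python3 - <<'E'
from h import *
t=cv2.imread('pics/top0.png');s=cv2.imread('pics/scene0.png')
a=cv2.resize(t[145:285,185:345],None,fx=5,fy=4.2857,interpolation=cv2.INTER_CUBIC)
cv2.imwrite('pics/c_top.png',cv2.resize(t[148:278,185:345],None,fx=4.6,fy=4.6,interpolation=cv2.INTER_CUBIC))
cv2.imwrite('pics/c_sc.png',cv2.resize(s[130:250,200:335],None,fx=4.6,fy=4.6,interpolation=cv2.INTER_CUBIC))
for p,z in(((290,217),50),((238,210),35),((213,168),64),((248,165),40),((188,216),0),((254,110),0)): print(p,ray('top',*p,z))
for p,z in(((260,167),50),((279,200),35),((259,229),64),((305,236),0)): print('s',p,ray('scene',*p,z))
for n in('top','scene'):
    K,R,t=cam(n);print(-R.T@t)
E
```

```text
(290, 217) [495.6045034  -91.90794597  50.        ]
(238, 210) [512.31651276  54.78624045  35.        ]
(213, 168) [625.82791691 127.72882403  64.        ]
(248, 165) [641.89855199  30.44116212  40.        ]
(188, 216) [493.70488988 201.39529407   0.        ]
(254, 110) [817.9933798   18.88590648   0.        ]
s (260, 167) [501.91293359 -89.21552645  50.        ]
s (279, 200) [511.24463274  56.19446869  35.        ]
s (259, 229) [634.81491375 132.01640454  64.        ]
s (305, 236) [498.03150266 202.20926253   0.        ]
[ 396.05984686   -3.62693433 1299.45420817]
[ 924.11528059  620.25332403 1130.45749273]
```

View pics/c_top.png

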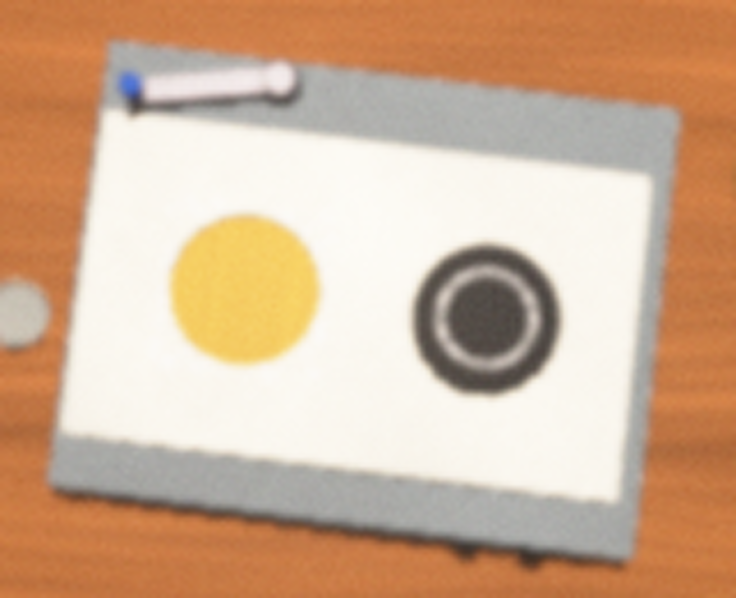

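View pics/c_sc.png

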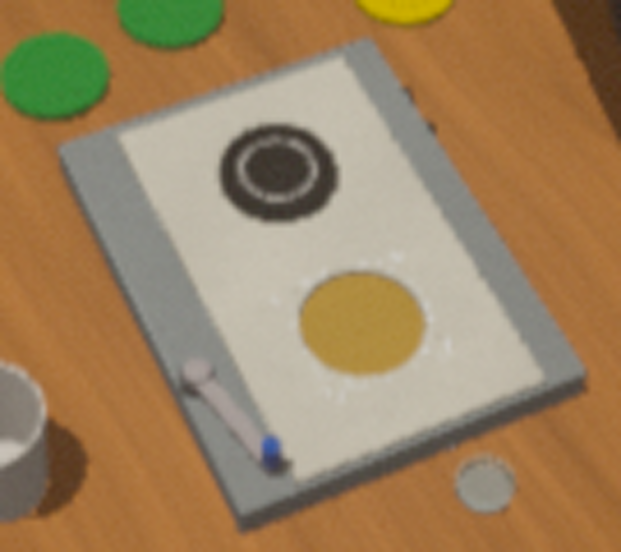

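```bash
cat > m.py <<'E'
from h import *
def meas(n,im,zp=50):
    # im RGB
    h=cv2.cvtColor(im,cv2.COLOR_RGB2HSV);out={}
    def big(m,win,z,nm):
        mm=np.zeros_like(m);x0,y0,x1,y1=win;mm[y0:y1,x0:x1]=m[y0:y1,x0:x1]
        c,_=cv2.findContours(mm,cv2.RETR_EXTERNAL,cv2.CHAIN_APPROX_NONE)
        if not c:return
        c=max(c,key=cv2.contourArea)
        if len(c)<5: return
        e=cv2.fitEllipse(cv2.convexHull(c)) if len(c)>=5 else None
        mo=cv2.moments(c); uv=(mo['m10']/mo['m00'],mo['m01']/mo['m00']) if mo['m00'] else c.mean(0)[0]
        P=np.array([ray(n,*p[0],z)[:2] for p in c]); (cc,r)=cv2.minEnclosingCircle(P.astype(np.float32))
        out[nm]=(np.round(uv,1),np.round(ray(n,*uv,z),1),np.round(cc,1),round(r,1),cv2.contourArea(c))
    W={'top':(190,150,335,280),'scene':(210,135,330,245)}[n]
    dark=(h[...,2]<130).astype(np.uint8)*255
    Wd={'top':(210,185,325,258),'scene':(235,150,310,220)}[n]
    big(((h[...,2]<110)&(h[...,1]<110)).astype(np.uint8)*255,Wd,zp,'plate')
    big(((h[...,1]>100)&(h[...,0]>12)&(h[...,0]<32)&(h[...,2]>90)).astype(np.uint8)*255,Wd,38,'recess')
    big(((h[...,1]>120)&(h[...,0]>105)&(h[...,0]<135)).astype(np.uint8)*255,W,66,'knob')
    return out
E
python3 - <<'E'
from m import *
for n in('top','scene'):
    im=cv2.imread(f'pics/{n}0.png')[:,:,::-1].copy()
    for k,v in meas(n,im).items(): print(n,k,*v)
im=cv2.imread('pics/top0.png');h=cv2.cvtColor(im,cv2.COLOR_BGR2HSV)
w=((h[...,1]<60)&(h[...,2]>205)).astype(np.uint8)*255;w[:,:190]=0;w[:150]=0;w[:,335:]=0;w[280:]=0
g=((h[...,1]<75)).astype(np.uint8)*255;g[:,:195]=0;g[:150]=0;g[:,340:]=0;g[280:]=0
for m,z in((w,40),(g,35)):
    c,_=cv2.findContours(m,cv2.RETR_EXTERNAL,cv2.CHAIN_APPROX_NONE);c=max(c,key=cv2.contourArea)
    P=np.array([ray('top',*p[0],z)[:2] for p in c],np.float32);print(cv2.minAreaRect(P))
E
```

```text
top plate [290.3 217.2] [495.2 -92.7  50. ] [495.6 -92.5] 42.8 676.5
top recess [237.7 210.6] [510.2  55.5  38. ] [510.5  55.8] 44.8 738.0
top knob [213.1 166.4] [630.  127.5  66. ] [629.7 127.7] 5.1 5.5Traceback (most recent call last):
  File "<stdin>", line 4, in <module>
  File "m.py", line 20, in meas
    big(((h[...,1]>120)&(h[...,0]>105)&(h[...,0]<135)).astype(np.uint8)*255,W,66,'knob')
    ~~~^^^^^^^^^^^^^^^^^^^^^^^^^^^^^^^^^^^^^^^^^^^^^^^^^^^^^^^^^^^^^^^^^^^^^^^^^^^^^^^^^
  File "m.py", line 11, in big
    e=cv2.fitEllipse(cv2.convexHull(c)) if len(c)>=5 else None
      ~~~~~~~~~~~~~~^^^^^^^^^^^^^^^^^^^
cv2.error: OpenCV(4.12.0) /io/opencv/modules/imgproc/src/shapedescr.cpp:361: error: (-201:Incorrect size of input array) There should be at least 5 points to fit the ellipse in function 'fitEllipseNoDirect'
```

```bash
sed -i '/fitEllipse/d' m.py
python3 - <<'E'
from m import *
for n in('top','scene'):
    im=cv2.imread(f'pics/{n}0.png')[:,:,::-1].copy()
    for k,v in meas(n,im).items(): print(n,k,*v)
im=cv2.imread('pics/top0.png');h=cv2.cvtColor(im,cv2.COLOR_BGR2HSV)
w=((h[...,1]<60)&(h[...,2]>205)).astype(np.uint8)*255;w[:,:190]=0;w[:150]=0;w[:,335:]=0;w[280:]=0
g=((h[...,1]<75)).astype(np.uint8)*255;g[:,:195]=0;g[:150]=0;g[:,340:]=0;g[280:]=0
for m,z in((w,40),(g,35)):
    c,_=cv2.findContours(m,cv2.RETR_EXTERNAL,cv2.CHAIN_APPROX_NONE);c=max(c,key=cv2.contourArea)
    P=np.array([ray('top',*p[0],z)[:2] for p in c],np.float32);print(cv2.minAreaRect(P))
E
```

```text
top plate [290.3 217.2] [495.2 -92.7  50. ] [495.6 -92.5] 42.8 676.5
top recess [237.7 210.6] [510.2  55.5  38. ] [510.5  55.8] 44.8 738.0
top knob [213.1 166.4] [630.  127.5  66. ] [629.7 127.7] 5.1 5.5
scene plate [259.9 167.2] [502.7 -88.6  50. ] [501.1 -88.9] 46.4 378.5
scene recess [278.1 200. ] [515.   56.3  38. ] [514.5  55.2] 45.1 418.0
scene knob [258.3 226.9] [633.3 125.3  66. ] [634.5 125.1] 4.8 2.5
((504.35601806640625, -14.212631225585938), (344.4774475097656, 204.15072631835938), 84.57595825195312)
((507.3168640136719, -19.447494506835938), (359.6476135253906, 283.59130859375), 84.54142761230469)
```

Could be taken for the plate: green discs (362,187) and (368,229), yellow disc (341,296), brass recess (238,210). The black disc with the white circle at top-view (290,217) is the plate, and the crop confirms it. In the crop, the clip's pivot is at about (247,165) and the blue knob at (213,167). I'll push with the two open fingers as a cradle, starting from the -y side.

>>> send_rows:
  motion:
    - [[-0.321,0.05,0.421,-1.186,0.05],[-0.321,0.05,0.421,-1.186,0.05],[-0.321,0.05,0.421,-1.186,0.05],[-0.321,0.05,0.421,-1.186,0.05],[-0.321,0.05,0.421,-1.186,0.05],[-0.321,0.05,0.421,-1.186,0.05],[-0.321,0.05,0.421,-1.186,0.05],[-0.321,0.05,0.421,-1.186,0.05]]

```text
time_s: 0.9
ee_pos: [414.0, -274.8, 193.4]
orientation: [-1.57, 0.0, -0.088]
wrist_force: [1.4, -1.2, 0.2]
gripper_width: 50.2
```

>>> send_rows:
  motion:
    - [[0.0664,0.06,0.111,0.006,0.05],[0.0664,0.103,0.111,0.006,0.05],[0.0664,0.103,0.111,0.006,0.05],[0.0664,0.103,0.111,0.006,0.05],[0.0664,0.103,0.111,0.006,0.05],[0.0664,0.103,0.111,0.006,0.05]]

```text
time_s: 1.5
ee_pos: [489.9, -170.6, 91.0]
orientation: [-1.57, 0.0, -0.094]
wrist_force: [0.2, -1.1, -0.5]
gripper_width: 49.8
```

Run:
```python
from m import *
print({k:bot.observe()[k] for k in('time_s','ee_pos','orientation','wrist_force')})
for n in('top','scene'):
    im=snapshot(n);cv2.imwrite(f'pics/{n}1.png',im[:,:,::-1])
    x=180 if n=='top' else 190;y=130
    c=im[y-10:y+130,x:x+170];cv2.imwrite(f'pics/c{n}1.png',cv2.resize(c,None,fx=4.2,fy=4.2,interpolation=cv2.INTER_CUBIC)[:,:,::-1])
```

```text
{'time_s': 1.5, 'ee_pos': array([ 489.88902395, -170.5703821 ,   90.98979234]), 'orientation': array([-1.56995581e+00,  2.48773048e-04, -9.37750991e-02]), 'wrist_force': array([ 0.20529232, -1.13991398, -0.52853006])}
```

View pics/cscene1.png

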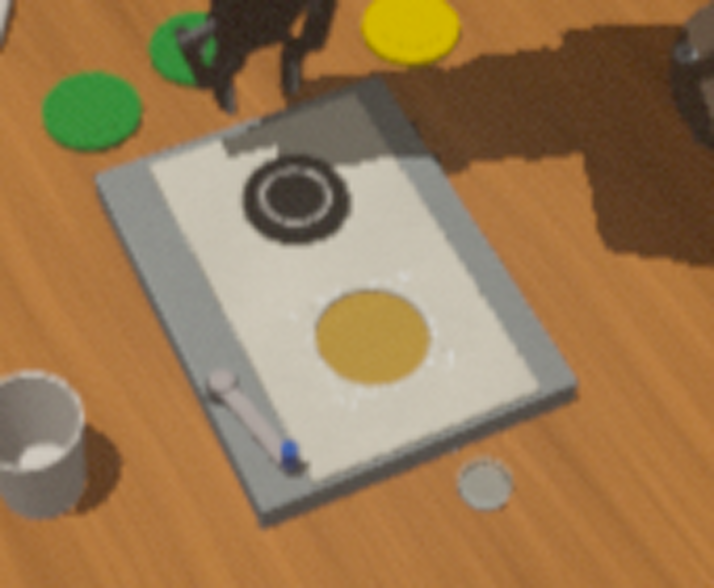

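View pics/top1.png

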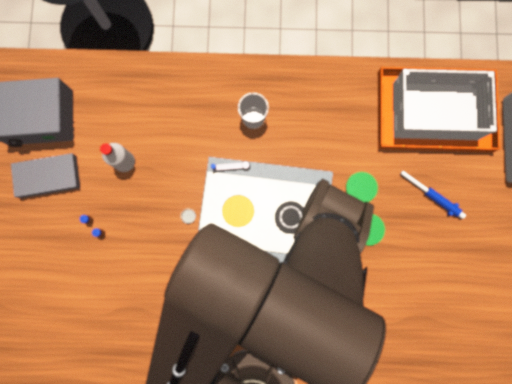

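Run:
```python
from m import *
o=bot.observe();p=np.array(o['ee_pos']);x=np.array([.9956,-.094,0])
for dz in(0,5,10):
    for s in(-32,32): print(dz,s,proj('scene',p+s*x+[0,0,dz]))
for z in (91,97):
  for u in((244.3,145),(259.8,141)): print(z,ray('scene',*u,z))
for y in np.arange(0,.1):pass
```

```text
0 -32 [259.55236893 140.15800614]
0 32 [243.35392133 145.77656465]
5 -32 [259.55999987 139.23457304]
5 32 [243.31176067 144.86012295]
10 -32 [259.56767743 138.30549884]
10 32 [243.26933958 143.93802018]
91 [ 516.75831832 -176.22651728   91.        ]
91 [ 458.95658422 -164.78328842   91.        ]
97 [ 519.10968121 -171.62904304   97.        ]
97 [ 461.64159269 -160.25186726   97.        ]
```

>>> send_rows:
  motion:
    - [[0,0.03,0,0,0.05],[0,0.045,0,0,0.05],[0,0.047,0,0,0.05],[0,0.047,0,0,0.05],[0,0.047,0,0,0.05]]

```text
time_s: 2.1
ee_pos: [490.2, -171.9, 45.8]
orientation: [-1.571, -0.003, -0.096]
wrist_force: [0.9, 0.2, -0.7]
gripper_width: 49.8
```

>>> send_rows:
  motion:
    - [[0,0.0015,0,0,0.05],[0,0.002,0,0,0.05],[0,0.002,0,0,0.05]]

```text
time_s: 2.4
ee_pos: [490.4, -171.9, 44.2]
orientation: [-1.571, -0.003, -0.096]
wrist_force: [0.3, 0.3, -0.2]
gripper_width: 50.0
```

>>> send_rows:
  motion:
    - [[0,0.001,0,0,0.05],[0,0.001,0,0,0.05]]

```text
time_s: 2.6
ee_pos: [490.4, -171.9, 43.1]
orientation: [-1.571, -0.003, -0.096]
wrist_force: [0.3, 0.8, 0.2]
gripper_width: 49.9
```

>>> send_rows:
  motion:
    - [[0,0.001,0,0,0.05],[0,0.0015,0,0,0.05],[0,0.0015,0,0,0.05]]

```text
time_s: 2.9
ee_pos: [490.3, -171.9, 41.5]
orientation: [-1.571, -0.003, -0.096]
wrist_force: [0.2, 0.8, -1.3]
gripper_width: 49.8
```

>>> send_rows:
  motion:
    - [[0,0.001,0,0,0.05],[0,0.001,0,0,0.05]]

```text
time_s: 3.1
ee_pos: [490.3, -171.8, 40.3]
orientation: [-1.571, -0.003, -0.096]
wrist_force: [1.1, -0.2, -0.5]
gripper_width: 50.2
```

>>> send_rows:
  motion:
    - [[0,0.001,0,0,0.05],[0,0.001,0,0,0.05]]

```text
time_s: 3.3
ee_pos: [490.2, -171.8, 39.2]
orientation: [-1.571, -0.003, -0.096]
wrist_force: [-0.5, 0.0, -0.9]
gripper_width: 50.1
```

>>> send_rows:
  motion:
    - [[0,0.001,0,0,0.05],[0,0.001,0,0,0.05]]

```text
time_s: 3.5
ee_pos: [490.2, -171.8, 38.1]
orientation: [-1.571, -0.003, -0.096]
wrist_force: [-0.2, -0.4, -0.4]
gripper_width: 49.9
```

>>> send_rows:
  motion:
    - [[0,0.001,0,0,0.05],[0,0.001,0,0,0.05]]

```text
time_s: 3.7
ee_pos: [490.2, -171.8, 37.1]
orientation: [-1.571, -0.003, -0.096]
wrist_force: [-0.8, -0.7, -0.3]
gripper_width: 50.0
```

>>> send_rows:
  motion:
    - [[0,0.0007,0,0,0.05],[0,0.0007,0,0,0.05]]

```text
time_s: 3.9
ee_pos: [490.2, -171.8, 37.0]
orientation: [-1.571, -0.003, -0.096]
wrist_force: [-2.0, -0.2, 11.0]
gripper_width: 49.9
```

>>> send_rows:
  motion:
    - [[0,-0.0021,0,0,0.05],[0,-0.0021,0.005,0,0.05],[0,-0.0021,0.01,0,0.05],[0,-0.0021,0.015,0,0.05],[0,-0.0021,0.02,0,0.05],[0,-0.0021,0.022,0,0.05]]

```text
time_s: 4.5
ee_pos: [492.3, -149.2, 39.0]
orientation: [-1.571, -0.003, -0.095]
wrist_force: [0.5, -0.2, -0.2]
gripper_width: 49.9
```

>>> send_rows:
  motion:
    - [[0,0,0.002,0,0.05],[0,0,0.004,0,0.05],[0,0,0.006,0,0.05],[0,0,0.008,0,0.05],[0,0,0.01,0,0.05],[0,0,0.012,0,0.05]]

```text
time_s: 5.1
ee_pos: [493.5, -137.2, 39.0]
orientation: [-1.571, -0.003, -0.095]
wrist_force: [0.5, -1.0, -0.4]
gripper_width: 49.9
```

>>> send_rows:
  motion:
    - [[0,0,0.003,0,0.05],[0,0,0.006,0,0.05],[0,0,0.009,0,0.05],[0,0,0.012,0,0.05],[0,0,0.015,0,0.05],[0,0,0.018,0,0.05],[0,0,0.021,0,0.05],[0,0,0.024,0,0.05]]

```text
time_s: 5.9
ee_pos: [495.8, -113.1, 39.0]
orientation: [-1.571, -0.003, -0.095]
wrist_force: [0.1, -0.9, -0.9]
gripper_width: 50.1
```

Run:
```python
from m import *
print(bot.observe()['wrist_force'])
for n in('scene',):
    im=snapshot(n)
    for k,v in meas(n,im).items(): print(n,k,*v)
    x=190;y=130
    c=im[y-10:y+130,x:x+170];cv2.imwrite(f'pics/c{n}2.png',cv2.resize(c,None,fx=4.2,fy=4.2,interpolation=cv2.INTER_CUBIC)[:,:,::-1])
```

```text
[ 0.10554643 -0.92078242 -0.90244043]
scene plate [265.4 163.6] [477.1 -92.9  50. ] [ 454.  -109.5] 114.9 1003.0
scene recess [278.2 200. ] [514.7  56.4  38. ] [514.7  56. ] 45.1 419.0
scene knob [258.5 227. ] [633.1 125.9  66. ] [633.1 125.9] 3.9 2.0
```

View pics/cscene2.png

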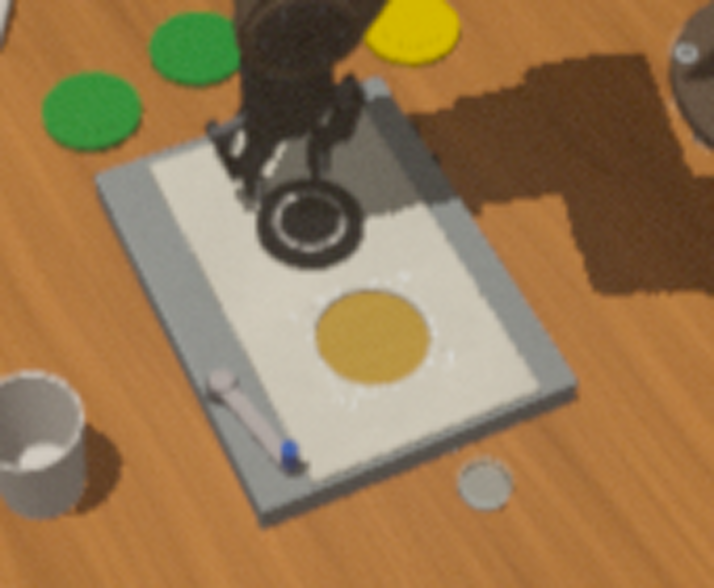

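The plate is in the cradle and moving: its ring centre went from crop (296,198) to about (310,222), with roughly 1 N of force. I'll keep pushing.

>>> send_rows:
  motion:
    - [[0,0,0.004,0,0.05],[0,0,0.008,0,0.05],[0,0,0.012,0,0.05],[0,0,0.016,0,0.05],[0,0,0.02,0,0.05],[0,0,0.024,0,0.05],[0,0,0.028,0,0.05],[0,0,0.032,0,0.05]]

```text
time_s: 6.75
ee_pos: [498.9, -80.5, 39.0]
orientation: [-1.571, -0.003, -0.095]
wrist_force: [0.4, -0.3, 0.1]
gripper_width: 49.9
```

>>> send_rows:
  motion:
    - [[0,0,0.004,0,0.05],[0,0,0.008,0,0.05],[0,0,0.012,0,0.05],[0,0,0.016,0,0.05],[0,0,0.02,0,0.05],[0,0,0.024,0,0.05],[0,0,0.028,0,0.05],[0,0,0.032,0,0.05]]

```text
time_s: 7.55
ee_pos: [501.9, -48.4, 39.0]
orientation: [-1.571, -0.003, -0.095]
wrist_force: [-0.1, -1.3, 0.9]
gripper_width: 50.0
```

Run:
```python
from m import *
print(bot.observe()['wrist_force'])
for n in('scene','top'):
    im=snapshot(n);cv2.imwrite(f'pics/{n}3.png',im[:,:,::-1])
    x,y,w,h=(220,150,100,80) if n=='scene' else (190,150,100,80)
    c=im[y:y+h,x:x+w];cv2.imwrite(f'pics/c{n}3.png',cv2.resize(c,None,fx=7,fy=7,interpolation=cv2.INTER_CUBIC)[:,:,::-1])
```

```text
[-0.0593158  -1.31103643  0.89664684]
```

View pics/cscene3.png

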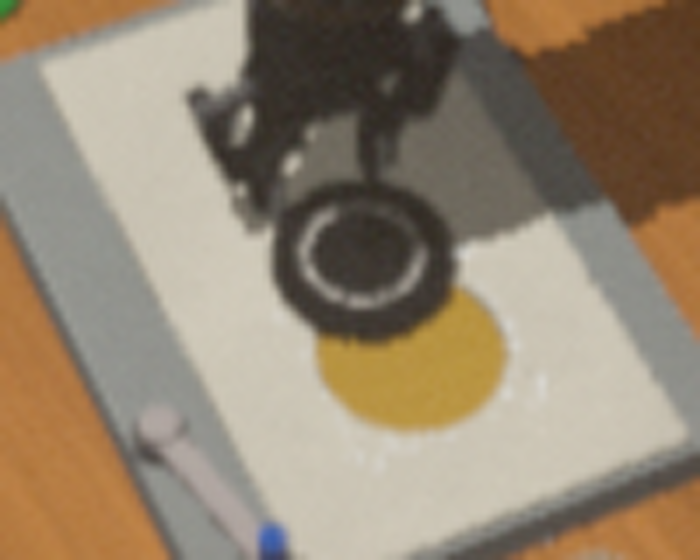

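View pics/ctop3.png

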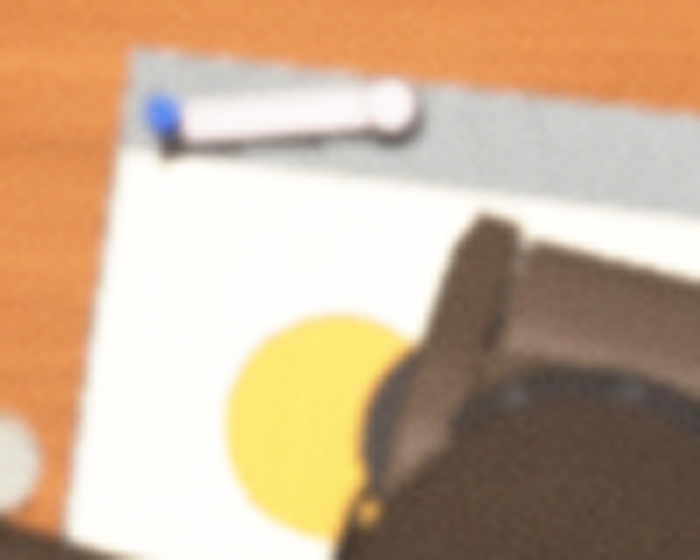

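Run:
```python
from m import *
X=np.array([.9956,-.094]);U=np.array([.094,.9956])
im=cv2.imread('pics/scene3.png')
# ring: bright-ish pixels within plate
g=cv2.cvtColor(im,cv2.COLOR_BGR2GRAY)
m=np.zeros_like(g);cv2.circle(m,(272,186),10,255,-1)
r=((g>95)&(m>0)).astype(np.uint8)*255
ys,xs=np.nonzero(r);e=cv2.fitEllipse(np.c_[xs,ys].astype(np.float32));print(e)
p=ray('scene',*e[0],50)[:2]
# original ring with same method
im0=cv2.imread('pics/scene0.png');g0=cv2.cvtColor(im0,cv2.COLOR_BGR2GRAY);m[:]=0;cv2.circle(m,(260,167),10,255,-1)
ys,xs=np.nonzero((g0>95)&(m>0));e0=cv2.fitEllipse(np.c_[xs,ys].astype(np.float32));p0=ray('scene',*e0[0],50)[:2]
q=np.array([514.7,56.2]);t=np.array(bot.observe()['ee_pos'])[:2]
for n,v in(('p',p),('p0',p0),('q',q),('tcp',t)): print(n,v,'lat',v@X,'along',v@U)
```

```text
((271.2182312011719, 185.79795837402344), (13.790995597839355, 16.661535263061523), 93.04463958740234)
p [509.47670771   0.88680385] lat 507.15165062903327 along 48.773712440566825
p0 [501.24798827 -92.02458122] lat 507.69280775733637 along -44.502362165629556
q [514.7  56.2] lat 507.15252000000004 along 104.33452000000001
tcp [501.91423525 -48.1938203 ] lat 504.2360317268517 along -0.801829372386351
```

>>> send_rows:
  motion:
    - [[0,0,0.003,0,0.05],[0,0,0.006,0,0.05],[0,0,0.009,0,0.05],[0,0,0.012,0,0.05],[0,0,0.015,0,0.05],[0,0,0.018,0,0.05],[0,0,0.021,0,0.05],[0,0,0.024,0,0.05]]

```text
time_s: 8.45
ee_pos: [504.2, -24.0, 39.0]
orientation: [-1.571, -0.003, -0.095]
wrist_force: [0.1, -0.7, 0.6]
gripper_width: 50.0
```

>>> send_rows:
  motion:
    - [[0,0,0.0025,0,0.05],[0,0,0.005,0,0.05],[0,0,0.0075,0,0.05],[0,0,0.01,0,0.05],[0,0,0.0125,0,0.05],[0,0,0.015,0,0.05],[0,0,0.0175,0,0.05],[0,0,0.02,0,0.05]]

```text
time_s: 9.25
ee_pos: [506.1, -4.0, 39.0]
orientation: [-1.571, -0.003, -0.095]
wrist_force: [0.5, -1.4, 0.9]
gripper_width: 49.7
```

>>> send_rows:
  motion:
    - [[0,0,0.001,0,0.05],[0,0,0.002,0,0.05],[0,0,0.003,0,0.05],[0,0,0.004,0,0.05]]

```text
time_s: 9.65
ee_pos: [506.5, 0.1, 39.0]
orientation: [-1.571, -0.003, -0.095]
wrist_force: [0.1, 0.4, -0.7]
gripper_width: 50.4
```

Run:
```python
from m import *
print(bot.observe()['wrist_force'])
for n in('scene',):
    im=snapshot(n);cv2.imwrite(f'pics/{n}4.png',im[:,:,::-1])
    x,y,w,h=(220,150,100,80)
    c=im[y:y+h,x:x+w];cv2.imwrite(f'pics/c{n}4.png',cv2.resize(c,None,fx=7,fy=7,interpolation=cv2.INTER_CUBIC)[:,:,::-1])
```

```text
[ 0.11288551  0.44942463 -0.74515979]
```

View pics/cscene4.png

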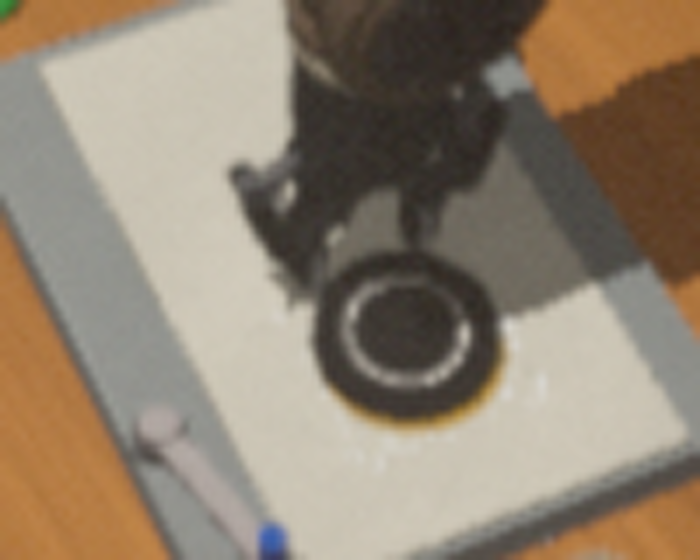

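The plate is over the recess, with a thin brass crescent still showing at the far (+y) rim, crop (480,390). Smaller steps from here.

>>> send_rows:
  motion:
    - [[0,0,0.001,0,0.05],[0,0,0.002,0,0.05],[0,0,0.003,0,0.05]]

```text
time_s: 10.0
ee_pos: [506.7, 3.3, 38.9]
orientation: [-1.571, -0.002, -0.095]
wrist_force: [0.3, -0.4, -1.2]
gripper_width: 49.7
```

>>> send_rows:
  motion:
    - [[0,0,0.0005,0,0.05],[0,0,0.001,0,0.05]]

```text
time_s: 10.2
ee_pos: [506.8, 4.4, 38.9]
orientation: [-1.571, -0.002, -0.095]
wrist_force: [-0.4, 0.9, -0.1]
gripper_width: 49.7
```

>>> send_rows:
  motion:
    - [[0,0,0.0005,0,0.05],[0,0,0.001,0,0.05]]

```text
time_s: 10.4
ee_pos: [506.9, 5.4, 38.9]
orientation: [-1.571, -0.002, -0.095]
wrist_force: [0.1, 0.3, -0.7]
gripper_width: 49.6
```

Run:
```python
from m import *
print(bot.observe()['wrist_force'])
for n in('scene',):
    im=snapshot(n);cv2.imwrite(f'pics/{n}5.png',im[:,:,::-1])
    x,y,w,h=(220,150,100,80)
    c=im[y:y+h,x:x+w];cv2.imwrite(f'pics/c{n}5.png',cv2.resize(c,None,fx=7,fy=7,interpolation=cv2.INTER_CUBIC)[:,:,::-1])
```

```text
[ 0.06028945  0.34307491 -0.71394526]
```

View pics/cscene5.png

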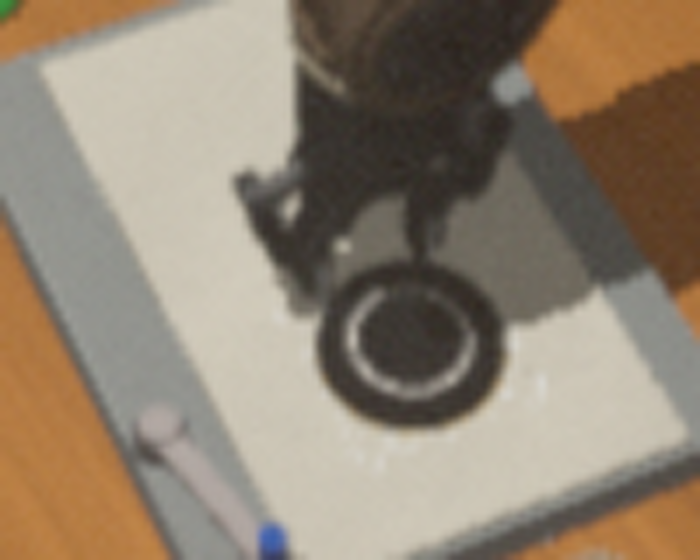

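>>> send_rows:
  motion:
    - [[0,0,0.0005,0,0.05],[0,0,0.0005,0,0.05]]

```text
time_s: 10.65
ee_pos: [507.0, 6.0, 39.0]
orientation: [-1.571, -0.002, -0.095]
wrist_force: [-0.1, -0.6, 0.6]
gripper_width: 50.2
```

>>> send_rows:
  motion:
    - [[0,0,0.0005,0,0.05],[0,0,0.0005,0,0.05]]

```text
time_s: 10.85
ee_pos: [507.1, 6.5, 39.0]
orientation: [-1.571, -0.003, -0.095]
wrist_force: [-0.1, -0.5, 0.1]
gripper_width: 50.1
```

>>> send_rows:
  motion:
    - [[0,0,0.0005,0,0.05],[0,0,0.0005,0,0.05]]

```text
time_s: 11.05
ee_pos: [507.1, 7.0, 39.0]
orientation: [-1.571, -0.003, -0.095]
wrist_force: [-1.1, 0.1, -0.3]
gripper_width: 49.9
```

>>> send_rows:
  motion:
    - [[0,0,0.0005,0,0.05],[0,0,0.0005,0,0.05]]

```text
time_s: 11.25
ee_pos: [507.2, 7.5, 39.0]
orientation: [-1.571, -0.003, -0.095]
wrist_force: [-0.5, -0.7, 0.2]
gripper_width: 50.0
```

>>> send_rows:
  motion:
    - [[0,0,0.0005,0,0.05],[0,0,0.0005,0,0.05]]

```text
time_s: 11.45
ee_pos: [507.2, 8.1, 39.0]
orientation: [-1.571, -0.003, -0.095]
wrist_force: [0.1, -1.5, 0.2]
gripper_width: 49.9
```

Run:
```python
from m import *
print(bot.observe()['wrist_force'])
for n in('scene',):
    im=snapshot(n);cv2.imwrite(f'pics/{n}6.png',im[:,:,::-1])
    x,y,w,h=(220,150,100,80)
    c=im[y:y+h,x:x+w];cv2.imwrite(f'pics/c{n}6.png',cv2.resize(c,None,fx=7,fy=7,interpolation=cv2.INTER_CUBIC)[:,:,::-1])
```

```text
[ 0.08322546 -1.47300442  0.20356237]
```

View pics/cscene6.png

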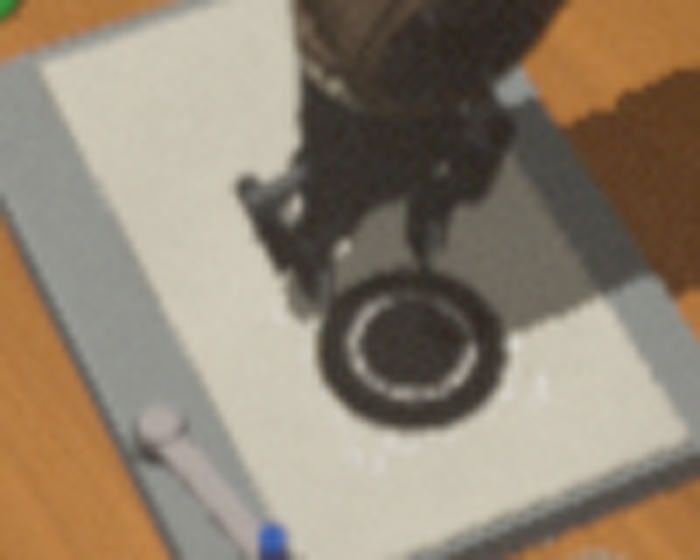

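>>> send_rows:
  motion:
    - [[0,0,0.0005,0,0.05],[0,0,0.0005,0,0.05]]

```text
time_s: 11.7
ee_pos: [507.3, 8.5, 39.0]
orientation: [-1.571, -0.003, -0.095]
wrist_force: [-0.5, -2.1, 0.1]
gripper_width: 50.3
```

>>> send_rows:
  motion:
    - [[0,0,0.0004,0,0.05],[0,0,0.0004,0,0.05]]

```text
time_s: 11.9
ee_pos: [507.3, 8.9, 39.0]
orientation: [-1.571, -0.003, -0.094]
wrist_force: [-0.9, -2.7, -0.5]
gripper_width: 49.8
```

>>> send_rows:
  motion:
    - [[0,0,0.0004,0,0.05],[0,0,0.0004,0,0.05]]

```text
time_s: 12.1
ee_pos: [507.4, 9.2, 39.0]
orientation: [-1.571, -0.003, -0.094]
wrist_force: [-0.7, -4.8, -0.1]
gripper_width: 50.2
```

>>> send_rows:
  motion:
    - [[0,0,0.0004,0,0.05],[0,0,0.0004,0,0.05]]

```text
time_s: 12.3
ee_pos: [507.4, 9.4, 39.1]
orientation: [-1.571, -0.003, -0.094]
wrist_force: [-0.6, -4.9, 1.4]
gripper_width: 49.9
```

>>> send_rows:
  motion:
    - [[0,0,0.0003,0,0.05],[0,0,0.0003,0,0.05]]

```text
time_s: 12.5
ee_pos: [507.4, 9.5, 39.1]
orientation: [-1.572, -0.003, -0.094]
wrist_force: [-1.4, -6.8, 0.5]
gripper_width: 49.7
```

The far wall is felt (about 7 N). I'll back off and look.

>>> send_rows:
  motion:
    - [[0,0,-0.002,0,0.05],[0,0,-0.006,0,0.05],[0,0,-0.02,0,0.05],[0,0,-0.04,0,0.05],[0,-0.03,-0.06,0,0.05],[0,-0.06,-0.09,0,0.05],[0,-0.08,-0.13,0,0.05],[0,-0.08,-0.15,0,0.05]]

```text
time_s: 13.3
ee_pos: [493.5, -143.1, 121.8]
orientation: [-1.573, -0.007, -0.096]
wrist_force: [0.1, 0.1, -1.4]
gripper_width: 49.9
```

Run:
```python
from m import *
X=np.array([.9956,-.094]);U=np.array([.094,.9956])
for n in('scene','top'):
    im=snapshot(n);cv2.imwrite(f'pics/{n}7.png',im[:,:,::-1])
    for k,v in meas(n,im,45).items(): print(n,k,*v, v[1][:2]@X,v[1][:2]@U)
    x,y,w,h=(220,150,100,80) if n=='scene' else (190,150,100,80)
    c=im[y:y+h,x:x+w];cv2.imwrite(f'pics/c{n}7.png',cv2.resize(c,None,fx=7,fy=7,interpolation=cv2.INTER_CUBIC)[:,:,::-1])
```

```text
scene plate [278.3 199.6] [516.1  58.9  45. ] [515.7  58. ] 44.9 429.5 508.29256 107.15424
scene recess [303.  160.9] [346.4 -42.3  38. ] [361.6 -31.6] 76.7 287.5 348.85204 -9.55228
scene knob [258.5 227. ] [633.1 125.9  66. ] [633.1 125.9] 3.9 2.0 618.47976 184.85744000000003
top plate [304.7 227.9] [ 466.7 -133.9   45. ] [ 486.5 -118.4] 123.6 2301.5 477.23312 -89.44104000000002
top knob [213.1 166.4] [630.  127.5  66. ] [629.7 127.7] 5.1 5.5 615.243 186.159
```

View pics/cscene7.png

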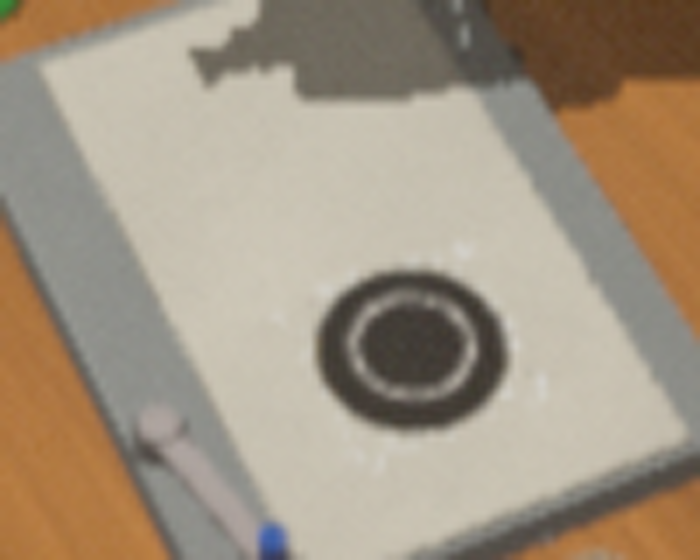

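View pics/ctop7.png

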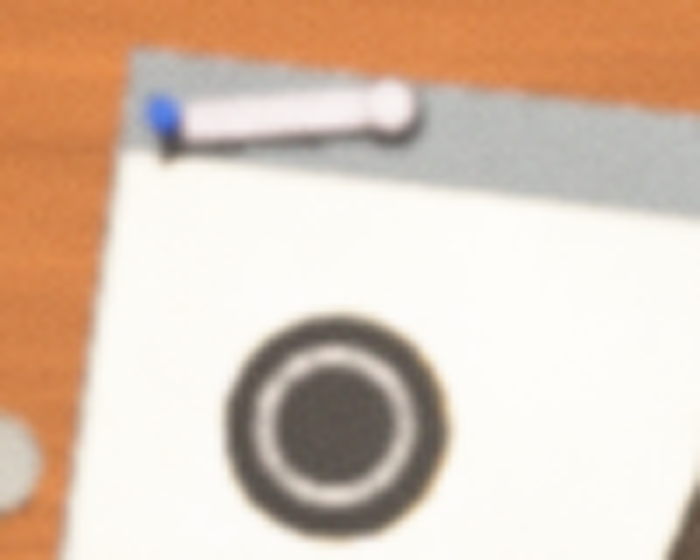

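>>> send_rows:
  motion:
    - [[0,0,0.05,0,0.05],[0,0,0.1,0,0.05],[0,0,0.15,0,0.05],[-0.001,0.02,0.2,0,0.05],[-0.001,0.05,0.2,0,0.05],[-0.001,0.065,0.2,0,0.05],[-0.001,0.071,0.2,0,0.05],[-0.001,0.071,0.2,0,0.05]]

```text
time_s: 14.2
ee_pos: [511.1, 56.4, 47.8]
orientation: [-1.572, -0.002, -0.098]
wrist_force: [0.1, 0.8, 0.2]
gripper_width: 50.2
```

>>> send_rows:
  motion:
    - [[0,0,0,0,0.05],[0,0,0,0,0.05]]

```text
time_s: 14.4
ee_pos: [511.4, 56.1, 48.6]
orientation: [-1.572, -0.003, -0.098]
wrist_force: [0.1, -0.4, -0.4]
gripper_width: 50.0
```

>>> send_rows:
  motion:
    - [[0,0.001,0,0,0.05],[0,0.002,0,0,0.05],[0,0.002,0,0,0.05]]

```text
time_s: 14.7
ee_pos: [511.5, 56.0, 46.7]
orientation: [-1.572, -0.004, -0.098]
wrist_force: [-0.7, 0.3, 0.6]
gripper_width: 50.1
```

>>> send_rows:
  motion:
    - [[0,0.0006,0,0,0.05],[0,0.0006,0,0,0.05]]

```text
time_s: 14.9
ee_pos: [511.5, 55.9, 46.1]
orientation: [-1.572, -0.004, -0.098]
wrist_force: [0.3, -0.2, -0.1]
gripper_width: 50.2
```

>>> send_rows:
  motion:
    - [[0,0.0005,0,0,0.05],[0,0.0005,0,0,0.05]]

```text
time_s: 15.1
ee_pos: [511.4, 55.9, 45.5]
orientation: [-1.572, -0.004, -0.098]
wrist_force: [0.1, 0.4, -0.4]
gripper_width: 50.3
```

>>> send_rows:
  motion:
    - [[0,0.0005,0,0,0.05],[0,0.0005,0,0,0.05]]

```text
time_s: 15.3
ee_pos: [511.4, 56.0, 45.0]
orientation: [-1.572, -0.004, -0.098]
wrist_force: [-0.3, 0.3, 0.0]
gripper_width: 50.0
```

>>> send_rows:
  motion:
    - [[0,0.0005,0,0,0.05],[0,0.0005,0,0,0.05]]

```text
time_s: 15.5
ee_pos: [511.4, 56.0, 44.4]
orientation: [-1.572, -0.003, -0.098]
wrist_force: [-0.7, -0.9, 0.0]
gripper_width: 50.0
```

>>> send_rows:
  motion:
    - [[0,0.0005,0,0,0.05],[0,0.0005,0,0,0.05]]

```text
time_s: 15.7
ee_pos: [511.4, 56.0, 43.8]
orientation: [-1.572, -0.003, -0.098]
wrist_force: [1.0, -0.7, 0.5]
gripper_width: 50.4
```

>>> send_rows:
  motion:
    - [[0,0.0005,0,0,0.05],[0,0.0005,0,0,0.05]]

```text
time_s: 15.9
ee_pos: [511.3, 55.9, 43.3]
orientation: [-1.572, -0.003, -0.098]
wrist_force: [0.4, -0.2, 0.0]
gripper_width: 50.4
```

>>> send_rows:
  motion:
    - [[0,0.0005,0,0,0.05],[0,0.0005,0,0,0.05]]

```text
time_s: 16.1
ee_pos: [511.3, 56.0, 42.7]
orientation: [-1.572, -0.003, -0.098]
wrist_force: [-0.2, -0.3, 0.7]
gripper_width: 50.7
```

>>> send_rows:
  motion:
    - [[0,0.0003,0,0,0.05],[0,0.0003,0,0,0.05]]

```text
time_s: 16.3
ee_pos: [511.3, 56.0, 42.4]
orientation: [-1.572, -0.003, -0.098]
wrist_force: [0.7, -0.6, 0.5]
gripper_width: 50.2
```

>>> send_rows:
  motion:
    - [[0,0.0003,0,0,0.05],[0,0.0003,0,0,0.05]]

```text
time_s: 16.5
ee_pos: [511.3, 56.0, 42.1]
orientation: [-1.572, -0.003, -0.098]
wrist_force: [0.8, 0.3, 1.3]
gripper_width: 50.2
```

Plate confirmed home by touch: the fingertips met its top at tip height about 45 mm, which is flat and 5 mm proud. A tilted plate would have met them at about 48 mm. Next is the clip.

>>> send_rows:
  motion:
    - [[0,-0.02,0,0,0.04],[0,-0.05,0,0,0.04],[0,-0.07,0,0,0.04],[0,-0.07,0,0,0.04]]

```text
time_s: 16.9
ee_pos: [512.1, 56.1, 114.4]
orientation: [-1.572, -0.007, -0.098]
wrist_force: [0.9, 0.5, 0.5]
gripper_width: 40.2
```

Run:
```python
from m import *
X=np.array([.9956,-.094]);U=np.array([.094,.9956])
o=bot.observe();print(o['ee_pos'],o['orientation'][2])
pt=ray('top',190+391/7,150+106/7,52)[:2];ps=ray('scene',220+160/7,150+430/7,52)[:2]
print('pivot',pt,ps)
for n,p,k in(('top',pt,(630,127.5)),('scene',ps,(633.1,125.9))):
    k=np.array(k);d=k-p;a=np.array([d@X,d@U]);print(n,'piv',p@X,p@U,'knob rel',a,np.hypot(*a),'ang',np.arctan2(-a[0],a[1]))
```

```text
[512.13312234  56.0946701  114.37535872] -0.09826021952021025
pivot [638.96974636  36.17647598] [644.82751513  43.13235979]
top piv 632.7576907369282 96.08045564312091 knob rel [-17.51469074  90.07854436] 91.76550847167182 ang 0.19204179397474372
scene piv 637.9358322400624 103.55636382403024 knob rel [-19.45607224  81.30107618] 83.59667298631783 ang 0.2348914308139981
```

>>> send_rows:
  motion:
    - [[0.112,0,0.082,-0.2,0.04],[0.112,0,0.082,-0.2,0.04],[0.112,0,0.082,-0.2,0.04],[0.112,0,0.082,-0.2,0.04],[0.112,0,0.082,-0.2,0.04],[0.112,0,0.082,-0.2,0.04]]

```text
time_s: 17.5
ee_pos: [630.5, 126.3, 114.2]
orientation: [-1.573, -0.005, 0.102]
wrist_force: [-0.2, 0.6, 0.0]
gripper_width: 40.3
```

Run:
```python
from m import *
for n in('scene',):
    im=snapshot(n);cv2.imwrite(f'pics/{n}8.png',im[:,:,::-1])
    x,y,w,h=(220,150,100,100)
    c=im[y:y+h,x:x+w];cv2.imwrite(f'pics/c{n}8.png',cv2.resize(c,None,fx=6,fy=6,interpolation=cv2.INTER_CUBIC)[:,:,::-1])
o=bot.observe();print(o['ee_pos'],o['orientation'],proj('scene',o['ee_pos']))
```

```text
[630.6749015  126.17621426 114.61333129] [-1.57339921 -0.005705    0.10119509] [259.27952606 219.17867294]
```

View pics/cscene8.png

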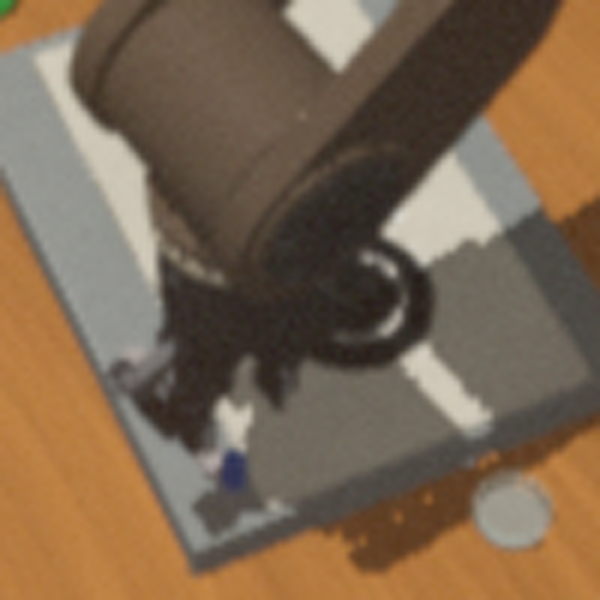

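>>> send_rows:
  motion:
    - [[0.001,0.03,0,0,0.04],[0.001,0.045,0,0,0.04],[0.001,0.052,0,0,0.04],[0.001,0.056,0,0,0.04],[0.001,0.056,0,0,0.03],[0.001,0.056,0,0,0.02],[0.001,0.056,0,0,0.02],[0.001,0.056,0,0,0.02]]

```text
time_s: 18.35
ee_pos: [632.2, 126.2, 59.2]
orientation: [-1.573, -0.006, 0.101]
wrist_force: [-0.2, 0.6, 0.5]
gripper_width: 19.9
```

Run:
```python
from m import *
for n in('scene',):
    im=snapshot(n);cv2.imwrite(f'pics/{n}9.png',im[:,:,::-1])
    x,y,w,h=(220,180,80,70)
    c=im[y:y+h,x:x+w];cv2.imwrite(f'pics/c{n}9.png',cv2.resize(c,None,fx=8,fy=8,interpolation=cv2.INTER_CUBIC)[:,:,::-1])
```

```text
(no output)
```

View pics/cscene9.png

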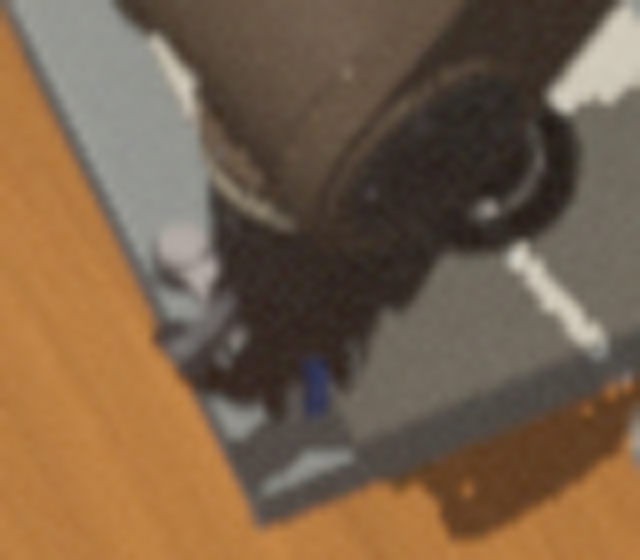

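The blue knob, at crop (315,385), sits between the two fingertips. Next, work out the arc.

```bash
cat > arc.py <<'E'
from m import *
import sys
X=np.array([.9956,-.094]);U=np.array([.094,.9956])
o=bot.observe();t=np.array(o['ee_pos'])[:2];yw=o['orientation'][2]
pv=635*X+98*U
tx=np.array([np.cos(yw),np.sin(yw)]);tz=np.array([-np.sin(yw),np.cos(yw)])
print(t@X-635,t@U-98)
for th in map(float,sys.argv[1:]):
    p=pv+90*(-np.sin(th)*X+np.cos(th)*U)-t;print(th,np.round([p@tx,p@tz,-(th-.094-yw)],4))
E
python3 arc.py .2 .3 .4 .5 .6 .7 .8 .9
```

```text
-17.54884437781368 87.07568319788442
0.2 [-0.0701  1.1766 -0.0047]
0.3 [-9.0532  0.6858 -0.1047]
0.4 [-17.9424  -0.6993  -0.2047]
0.5 [-26.649   -2.9649  -0.3047]
0.6 [-35.0858  -6.0884  -0.4047]
0.7 [-43.1687 -10.0386  -0.5047]
0.8 [-50.8169 -14.776   -0.6047]
0.9 [-57.9538 -20.2533  -0.7047]
```

>>> send_rows:
  motion:
    - [[-0.009,0,0.0007,-0.105,0.02],[-0.018,0,-0.0007,-0.205,0.02],[-0.0266,0,-0.003,-0.305,0.02],[-0.035,0,-0.006,-0.405,0.02],[-0.043,0,-0.01,-0.505,0.02],[-0.051,0,-0.0148,-0.605,0.02],[-0.058,0,-0.0203,-0.705,0.02]]

```text
time_s: 19.1
ee_pos: [576.4, 100.1, 59.1]
orientation: [-1.577, -0.004, 0.811]
wrist_force: [1.9, 1.2, 0.6]
gripper_width: 20.1
```

```bash
python3 arc.py .9 1.0 1.1 1.2 1.3 1.4 1.45 1.5
python3 - <<'E'
from m import *
im=snapshot('scene')
x,y,w,h=(220,170,80,75)
cv2.imwrite('pics/cs10.png',cv2.resize(im[y:y+h,x:x+w],None,fx=7,fy=7,interpolation=cv2.INTER_CUBIC)[:,:,::-1])
E
```

```text
-70.5863346057273 55.87779857431616
0.9 [ 0.1325 -0.0462  0.0046]
1.0 [-8.8548 -0.4534 -0.0954]
1.1 [-17.7565  -1.7558  -0.1954]
1.2 [-26.4838  -3.9404  -0.2954]
1.3 [-34.9493  -6.9853  -0.3954]
1.4 [-43.0686 -10.8602  -0.4954]
1.45 [-46.9728 -13.0971  -0.5454]
1.5 [-50.7604 -15.5263  -0.5954]
```

View pics/cs10.png

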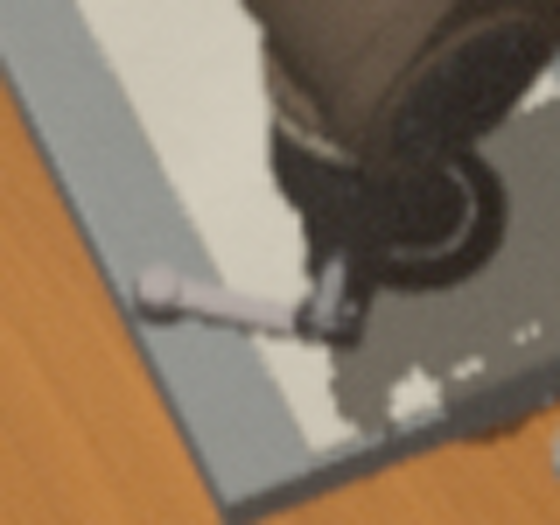

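The clip follows. Its arm now runs from the pivot at crop (160,295) to the fingers at (330,310).

>>> send_rows:
  motion:
    - [[-0.009,0,-0.0005,-0.095,0.02],[-0.0178,0,-0.0018,-0.195,0.02],[-0.0265,0,-0.004,-0.295,0.02],[-0.035,0,-0.007,-0.395,0.02],[-0.039,0,-0.009,-0.445,0.02],[-0.043,0,-0.011,-0.495,0.02]]

```text
time_s: 19.75
ee_pos: [554.3, 60.4, 59.2]
orientation: [-1.578, 0.0, 1.311]
wrist_force: [0.2, 0.4, 0.5]
gripper_width: 19.7
```

```bash
python3 arc.py 1.4 1.45 1.5 1.55 1.6 1.65 1.7
```

```text
-88.86865983272764 14.278719002048035
1.4 [ 1.0449 -0.0365  0.0049]
1.45 [-3.4538 -0.1263 -0.0451]
1.5 [-7.9425 -0.4407 -0.0951]
1.55 [-12.4098  -0.9792  -0.1451]
1.6 [-16.8447  -1.7402  -0.1951]
1.65 [-21.2359  -2.7219  -0.2451]
1.7 [-25.5726  -3.9219  -0.2951]
```

>>> send_rows:
  motion:
    - [[-0.0035,0,-0.0001,-0.045,0.02],[-0.008,0,-0.0004,-0.095,0.02],[-0.0124,0,-0.001,-0.145,0.02],[-0.0145,0,-0.0013,-0.17,0.02],[-0.0145,0,-0.0013,-0.17,0.02]]

```text
time_s: 20.25
ee_pos: [551.9, 46.0, 59.3]
orientation: [-1.578, 0.001, 1.479]
wrist_force: [-0.0, -0.1, 0.1]
gripper_width: 19.9
```

>>> send_rows:
  motion:
    - [[-0.001,0,0,0,0.02],[-0.002,0,0,0,0.02]]

```text
time_s: 20.45
ee_pos: [551.8, 44.2, 59.3]
orientation: [-1.578, 0.001, 1.479]
wrist_force: [-1.2, 1.0, 0.2]
gripper_width: 19.8
```

>>> send_rows:
  motion:
    - [[-0.001,0,0,0,0.02],[-0.001,0,0,0,0.02]]

```text
time_s: 20.65
ee_pos: [551.6, 43.4, 59.4]
orientation: [-1.578, 0.001, 1.478]
wrist_force: [-1.1, 3.3, -0.0]
gripper_width: 19.9
```

>>> send_rows:
  motion:
    - [[-0.001,0,0,0,0.02],[-0.001,0,0,0,0.02]]

```text
time_s: 20.85
ee_pos: [551.6, 43.0, 59.4]
orientation: [-1.578, 0.0, 1.478]
wrist_force: [1.3, 8.3, -0.8]
gripper_width: 20.4
```

The stop is felt (8 N). Releasing and retreating upward.

>>> send_rows:
  motion:
    - [[0.002,0,0,0,0.03],[0.002,0,0,0,0.04],[0.002,0,0,0,0.04],[0.002,-0.02,0,0,0.04],[0.002,-0.06,0,0,0.04],[0.002,-0.11,0,0,0.04],[0.002,-0.15,0,0,0.04],[0.002,-0.15,0,0,0.04]]

```text
time_s: 21.65
ee_pos: [552.5, 45.0, 214.6]
orientation: [-1.587, -0.0, 1.478]
wrist_force: [1.2, -0.1, -1.4]
gripper_width: 40.2
```

>>> send_rows:
  motion:
    - [[0.2,0,0,0,0.04],[0.2,0,0,0,0.04],[0.2,0,0,0,0.04],[0.2,0,0,0,0.04],[0.2,0,0,0,0.04]]

```text
time_s: 22.15
ee_pos: [570.8, 248.9, 213.5]
orientation: [-1.586, -0.001, 1.482]
wrist_force: [-1.0, 0.2, -0.2]
gripper_width: 40.2
```

Run:
```python
from m import *
for n in('scene','top'):
    im=snapshot(n);cv2.imwrite(f'pics/{n}11.png',im[:,:,::-1])
    x,y,w,h=(210,140,130,105) if n=='scene' else (180,140,160,130)
    cv2.imwrite(f'pics/c{n}11.png',cv2.resize(im[y:y+h,x:x+w],None,fx=5,fy=5,interpolation=cv2.INTER_CUBIC)[:,:,::-1])
```

```text
(no output)
```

View pics/cscene11.png

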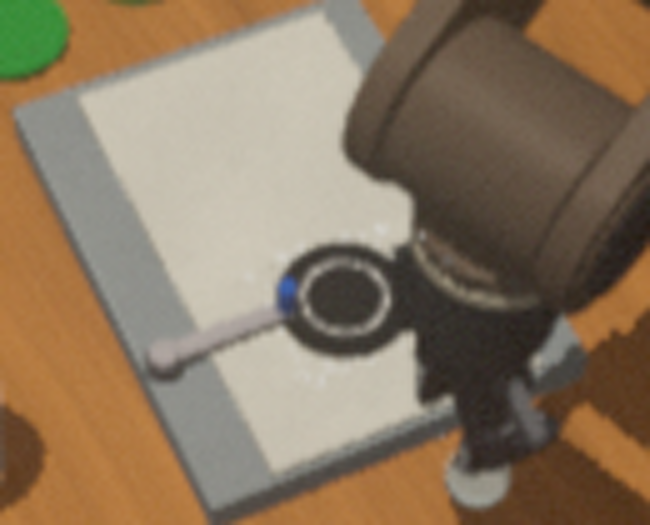

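View pics/top11.png

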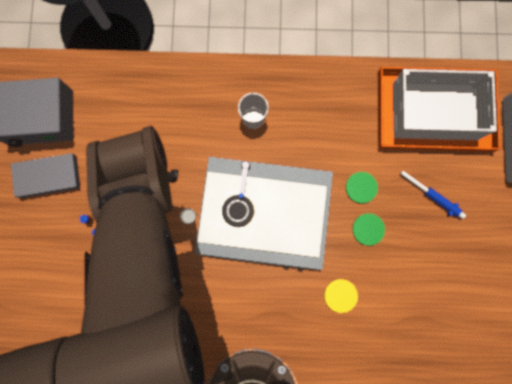

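Run:
```python
from m import *
X=np.array([.9956,-.094]);U=np.array([.094,.9956])
im=cv2.imread('pics/top11.png')[:,:,::-1].copy()
h=cv2.cvtColor(im,cv2.COLOR_RGB2HSV)
m=((h[...,1]>110)&(h[...,0]>105)&(h[...,0]<135));m[:,:225]=0;m[:,260:]=0;m[:150]=0;m[250:]=0
ys,xs=np.nonzero(m);print(xs.mean(),ys.mean(),len(xs))
k=ray('top',xs.mean(),ys.mean(),70)[:2];p=ray('top',245.8,165.1,52)[:2];d=k-p;print(k,p,'ang',np.arctan2(-(d@X),d@U),np.hypot(*d))
```

```text
240.66666666666666 195.75 12
[548.90263295  47.16527862] [639.08856529  36.34245724] ang 1.5454982021400954 90.83301082153822
```

View pics/scene11.png

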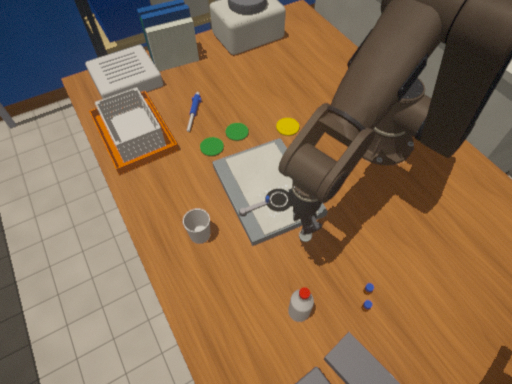

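The clip reads about 1.55 rad. The bottle (301,303), vials (369,288 and 368,305), beaker (197,226) and pipette (193,110) are at their starting pixels, and so is the dish (188,216 in the top view). Handing in.

Run:
```python
from station import bot
o=bot.observe();print(o['time_s'],o['wrist_force']);print(bot.job_done())
```

```text
22.25 [ 0.28366828 -0.03337601 -1.55236251]
the job is handed in; nothing more can be done
None
```

I slid the plate into its recess and swung the clip to its stop, then handed the job in at about 22 s; no verdict is reported.

- **Plate:** I pushed it with the two open fingers as a cradle, at about 1–2 N, up to about 7 N when it met the far wall. A light touch afterwards met its top at about 45 mm, so it is flat and 5 mm proud of the deck.
- **Clip:** I swung it by the knob with the fingers loosely round it, until the stop pushed back with about 8 N, then let go. The last picture shows it lying across the plate's rim at about 1.55 rad.
- **Bystanders:** In the final views all six are at their starting pixels. The dish is partly hidden by the gripper in the scene view but in place in the top view.
- **Disagreements:** The two cameras differed by 3–6 mm in absolute position, so I used the arm's pose and same-camera offsets instead. No check failed.

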